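# Close the hanger drill jig: seat the bush plate, swing the keeper home

### The arm

A 6-joint arm with a two-finger parallel gripper is mounted at the origin on a cart in front of the work surface, level with it; the furniture and walls round the work are solid. World frame = base frame: x ahead of the robot, y to its left, z up, the work surface at z = 0. Lengths are in mm, angles in rad, forces in N, time in s.
With the tool pointing down it reaches from about 350 to 975 mm from the base axis. Payload 7.1 kg.
Tool frame: the origin (TCP) lies midway between the tips of the shut fingers; the grasp point (between the pads) lies env.hold_point_z behind it (env.hold_point_z is the distance from the TCP to the grasp point, in mm); z points along the fingers, y is the line along which they close (so a half turn about z gives the same grasp; the last joint's range is limited). The gripper opens to 88 mm and grips with 3 to 60 N. Pads are 20 mm wide; open, the fingers measure 115 mm over their backs; the gripper's body (75 mm by 178 mm) begins 61 mm behind the grasp point.
Start: joints at [1.227, 0.423, 1.63, -0, 1.089, -0.019], TCP at [199.418, 592.315, 222.675] pointing down, gripper open.
Joint ranges: [-3, 3], [-0.9, 2.11], [0.09, 2.58], [-1.31, 4.45], [0.11, 2.69], [-2.54, 2.54]. Speed limits (rad/s): [2.39, 2.39, 3.01, 3.14, 3.14, 3.14].

### API

Orientations are given as a unit quaternion [x, y, z, w].
In Python, from station import env gives the robot as it stands. Calls block until the motion is done:
- env.reach(position, orientation): joint-space move of the TCP to a pose.
- env.move_l(position, rot=None, rate=150, f_stop=None): straight line of the TCP; rot=None keeps the orientation; rate is the mean speed in mm/s. With f_stop (N) it stops when the force on the tool has changed by that much, and returns True; else False.
- env.move_joints(angles): joint-space move.
- env.set_gripper(opening): finger opening in mm; the grip force is fixed at half the most; returns when the fingers have stopped.
- env.hold(seconds).
- env.ik(position, orientation): joint angles nearest the present ones, or None.
- env.read_state(): the state.
- env.camera(name): name is "scene" or "top"; returns the picture (480x640x3 uint8, blue, green, red); there is no depth.
- env.camera_params(name): a dict with "fx", "fy", "cx", "cy" (pixels), "pose" (4x4, takes a point from camera to world coordinates). Camera axes: x right, y up, looking along -z (the intrinsics and any distortion apply to the point x, -y, -z); pixel columns grow to the right and rows downward; lengths in mm; the calibration is good to about 2 mm. A picture is of the moment at which its call begins. camera_params takes no time and is no camera call.
A pose or a line that the arm cannot do raises env.IKError and nothing moves.
- env.sign_off(): hands the job in; it is judged then, once.
Trained networks look in the newest picture that a camera, given by its name, has taken for a name from the list of things; names that differ only in an ending like _2 or _b are one class to them, and where a whole thing is asked for, a point or a joint stands for the part that bears it (a point fixed in the world has none). Each returns a list of dicts, best first, with "confidence" (0 to 1); they miss things now and then, are a little off and sometimes report something else, mostly with a low value. They report only what shows in the picture. A call takes as long as a camera call.
- env.boxes_of(camera, thing): "xy" ([column, row] in pixels, amid what is visible of it).
- env.trace(camera, thing): "mask" (480x640 bool, what is visible of it) and "xy" ([column, row] in pixels, amid what is visible of it).
- env.pinpoint(camera, thing): "xy" ([column, row] in pixels: a listed point, or the origin of a listed thing).
The state is a dict: "time_s": time; "qpos": joint angles; "dq": joint speeds; "tau": joint torques, N m; "tool_pos": TCP position; "orientation": TCP orientation; "force": force on the tool from outside, world axes, zero at the start; "wrist_torque": the same for the moment, N m; "width": finger opening in mm; "grip_force": force on a finger pad.
Only numpy, scipy, OpenCV 4.12 (cv2) and the standard library are available. Lean on these libraries where they do the work, as an engineer would, in place of code of your own. Each camera call takes 0.05 s, during which the arm holds its last target. There are 200 camera calls.

### The job

Get the drill jig ready for the mill: draw the steel bush plate out from under the low grey riser by its tongue, put it down clear of the riser, then take it again by its block handle and lower it over the two pins of the jig base until it rests flush on the rails, tongue between the posts. Then lift the keeper lever out of its parking notch, swing it across the tongue and let it drop fully home in the other notch. Do not disturb the oil bottle or the white pot.

Things in the scene. Friction and masses are not known exactly. Their poses are not given: they have to be found in the camera images.
- bush_plate: Plain steel plate, 0.47 to 0.72 kg: 110 x 110 mm square, 10 mm thick, tongue from its -x edge, block handle on top. Origin: centre of the square's underside, z up. Through holes at (34, 30) mm: round, 13.5 mm; at (34, -30): slot 13.5 mm along x, 18.5 along y; two small drill bushes at (-26, +-31) fit no pin. Starts flat on the worktop under the riser, only the tongue out; square too wide to grasp.
- riser: Low grey sheet-steel riser fixed on the worktop, 150 mm deep (x), 172 wide (y), walls at sides and back, open at -x where the tongue sticks out. Roof top 64 mm high, 54 mm clear under its front lip. Origin on the worktop under its centre; front edge at x = -75 mm. Patch box and tyre lever (at most 20 mm high) lie on the back of the roof.
- jig_base: Fixed drill jig base: grey slab 12 mm thick, x -155 to 70, y +-67 mm, origin under it. Two rest rails along x at y = +-49.5 mm, 106 mm long, tops at z = 26 mm: the flush plate's underside. The seated plate has the base's yaw, tongue to -x between hinge post and lock notch, its origin at base y = 0 and at x = the pins' x - 34 mm (so -8 to +14 mm, see pin_slot).
- keeper_knob (a point): Top centre of the keeper lever's upright black knob, 22 mm diameter, graspable for 23 mm below its top. Dark steel lever, bar 12 mm wide, knob 88 mm from its hinge post at base (-80, -32) mm. Parked it points to base -x, knob top at base (-168, -32, 81) mm; locked to base +y, knob top at (-80, 56, 81). It weighs about 2.2 N, swings freely once lifted and drops by its weight.
- keeper_swing (a joint): Angle of the keeper lever about the upright hinge post: 0 parked, pi/2 in line with the lock notch (turns clockwise seen from above).
- keeper_lift (a joint): Height of the lever above its lowest position, 0 to 0.030 m; its bar clears the tops of the notch posts above about 0.017 m. Down (0), the bar's underside is 0.7 mm above the top of a flush plate.
- oil_bottle: Green drip bottle of chain oil with red nozzle, 42 mm diameter, 127 mm tall, loose bystander; origin under its centre.
- pot: White pot with screw lid, 38 mm diameter, 45 mm tall, loose bystander between the jig base and the small drawers; origin under its centre. Obstacles on the robot's left of the jig: the tall bench mill and lamp (about x 0.45 to 0.75, y 0 to 0.25) and the vice (x below 0.45, y -0.17 to 0.03); swing in round them, close to the robot and 0.38 m high or more.
- plate_handle (a point): Top centre of the bush plate's dark block handle, straight above the plate's origin: 44 mm along plate x, 22 mm wide along y (grip it across y), from 10 to 39 mm above the plate's underside.
- plate_tongue (a point): Middle of the part of the bush plate's tongue that sticks out, at plate (-93, 0) mm, mid thickness (z = 5 mm). Tongue 30 mm wide along y, 10 mm thick, ends square at plate x = -115 mm; it is gripped across y from above, and starts with 43 to 55 mm out beyond the riser's front.
- pin_slot (a point): Middle of the slot in which the dark block with both pins is clamped, at base (37, 0, 26) mm. Pins: 12 mm steel, chamfered 1.5 mm, tall one at base y = +30 mm (tip z = 52 mm, for the round hole), short one at y = -30 mm (tip z = 40, for the slot). Both stand at base x = 37 mm plus one common offset within +-11 mm, which differs each time and is not measured: find it by touch or sight.
- lock_notch (a point): Middle of the lock notch at base (-80, 30, 53) mm, level with its tops: two round steel posts, 9 mm diameter, 12.5 mm either side along base x. The parking notch is a like pair at base (-142, -32 +- 12.5) mm. The lever's bar drops between a pair with 2 mm to spare each side. No room for fingers beside the seated tongue. The hinge post's top, the jig's highest point, is at base z = 87 mm.

How it is judged (in metres and radians):
On the way, in this order (a step that is already met when the one before it is completed fails the run):
1. the bush plate lies on the worktop, let go, its handle clear of the riser's front (x of bush_plate in the frame of riser below -0.1 m and height (world z) of bush_plate below 0.008 m and contact force between the fingers and bush_plate below 0.1 N), for 0.1 s.
2. the plate rests flush on the jig's rails over both pins while the keeper is still parked (z of bush_plate in the frame of jig_base between 0.023 and 0.0285 m and x of bush_plate in the frame of jig_base between -0.012 and 0.018 m and y of bush_plate in the frame of jig_base between -0.006 and 0.006 m and angle between the x axis of bush_plate and the x axis of jig_base, either way round below 0.07 rad and angle between bush_plate's own z axis and vertical below 0.03 rad and value of joint keeper_swing below 0.15 rad), for 0.2 s.
At the end, for the whole second after the job is handed in: The plate rests on the rails over both pins (underside 26 mm above the base's origin, to 2.5 mm; -12 to +18 mm along and within 6 mm across the base, 4 degrees of yaw, 1.7 degrees of tilt) and at rest, and the keeper lever is in the lock notch (within 0.1 rad of pi/2) and down (within 4 mm) (z of bush_plate in the frame of jig_base between 0.023 and 0.0285 m and x of bush_plate in the frame of jig_base between -0.012 and 0.018 m and y of bush_plate in the frame of jig_base between -0.006 and 0.006 m and angle between the x axis of bush_plate and the x axis of jig_base, either way round below 0.07 rad and angle between bush_plate's own z axis and vertical below 0.03 rad and linear speed of bush_plate below 0.02 m/s and value of joint keeper_swing above 1.47 rad and value of joint keeper_lift below 0.004 m); the robot touches nothing.
It fails at once if the oil bottle or the white pot is moved by more than 30 mm or knocked over (distance of any of oil_bottle, pot from where it was at the start of the episode above 0.03 m or angle between any of oil_bottle, pot's own z axis and vertical above 0.5 rad).
It also fails if it takes over 72 s, if anything falls off the work surface, if the arm or the gripper's body presses on something with over 40 N, if the wrist force passes 120 N, or if a joint passes its speed limit or range.

## Working session

There is one attempt and no reset: what is moved stays moved. The work goes in short steps, each a Python script; the robot and the scene stay as the last script left them, time stands still between calls to the robot, and variables do not carry over. Pictures are saved under pics/ and viewed, at most 10 in all, crops included, and the job is handed in when it is done.

```bash
ls; mkdir -p pics; cat > h.py <<'E'
import numpy as np, cv2
from station import env
from scipy.spatial.transform import Rotation as R
def ray(cam,xy):
    p=env.camera_params(cam);T=np.array(p["pose"])
    k=p.get("dist")
    d=np.array([(xy[0]-p["cx"])/p["fx"],-(xy[1]-p["cy"])/p["fy"],-1.])
    d=T[:3,:3]@d
    return T[:3,3],d/np.linalg.norm(d)
def at_z(cam,xy,z):
    o,d=ray(cam,xy);return o+d*(z-o[2])/d[2]
def tri(rays):
    A=sum(np.eye(3)-np.outer(d,d) for o,d in rays);b=sum((np.eye(3)-np.outer(d,d))@o for o,d in rays)
    x=np.linalg.solve(A,b);return x,[np.linalg.norm((np.eye(3)-np.outer(d,d))@(x-o)) for o,d in rays]
def down(yaw): # tool z down, tool y at angle yaw+90deg in the world (tool x along yaw)
    return (R.from_euler('z',yaw)*R.from_euler('x',np.pi)).as_quat()
E
python3 - <<'E'
from h import *
np.set_printoptions(precision=4,suppress=True)
print(env.hold_point_z, env.read_state())
for c in("scene","top"):
    p=env.camera_params(c);print(c,p)
    cv2.imwrite(f"pics/{c}0.png",env.camera(c))
names=["bush_plate","riser","jig_base","keeper_knob","oil_bottle","pot","plate_handle","plate_tongue","pin_slot","lock_notch"]
for n in names:
    rs=[]
    for c in("scene","top"):
        r=env.pinpoint(c,n)
        print(n,c,[(np.round(q["xy"],1),round(q["confidence"],2)) for q in r[:3]])
        if r: rs.append(ray(c,r[0]["xy"]))
    if len(rs)==2: print("   ",*tri(rs))
E
```

```text
pics
station.py
18.700000000000003 {'time_s': 0.0, 'qpos': array([ 1.227 ,  0.4238,  1.6307, -0.    ,  1.0886, -0.019 ]), 'dq': array([-0.002 , -0.0002,  0.0006,  0.0005, -0.0005, -0.0022]), 'tau': array([ -0.0002, -54.4623, -27.3673,   0.0644,   0.0226,  -0.0001]), 'tool_pos': array([199.2593, 591.8215, 221.9061]), 'orientation': array([ 0.1617,  0.9868, -0.0007, -0.0001]), 'force': array([ 0.4809,  0.0205, -0.3705]), 'wrist_torque': array([0.0028, 0.0617, 0.0352]), 'grip_force': 0.0, 'width': 87.79357654958415}
scene {'fx': 563.3539455075278, 'fy': 563.3539455075278, 'cx': 322.61905567202405, 'cy': 237.34370632226464, 'pose': array([[ -0.828 ,   0.3491,  -0.4388, 114.5228],
       [ -0.5602,  -0.5463,   0.6227, 299.3225],
       [ -0.0223,   0.7614,   0.6479, 696.131 ],
       [  0.    ,   0.    ,   0.    ,   1.    ]])}
top {'fx': 482.1317953338731, 'fy': 482.1317953338731, 'cx': 317.7361969093857, 'cy': 233.24574435352616, 'pose': array([[  -0.0263,    0.9956,   -0.0895,  454.9229],
       [  -0.9995,   -0.0278,   -0.0163, -280.7938],
       [  -0.0188,    0.089 ,    0.9959,  931.
[... 1172 characters left out ...]
4)]
plate_handle scene []
plate_handle top []
plate_tongue scene [(array([392.4, 241.7]), 0.64), (array([257.3, 301.9]), 0.25)]
plate_tongue top [(array([400.1, 269.9]), 0.77)]
    [ 463.4775 -420.419     9.1409] [np.float64(0.004745091972151464), np.float64(0.0047450919721437924)]
pin_slot scene [(array([254.6, 300.1]), 0.85), (array([302.4, 203.8]), 0.63)]
pin_slot top [(array([252.4, 215.2]), 0.94)]
    [ 569.9787 -146.3663   35.6471] [np.float64(3.402353406449798), np.float64(3.4023534064498904)]
lock_notch scene [(array([311.3, 254.8]), 0.79)]
lock_notch top [(array([318.9, 225.6]), 0.78)]
    [ 545.0986 -270.6859   51.0031] [np.float64(3.476584996568687), np.float64(3.476584996568767)]
```

View pics/scene0.png

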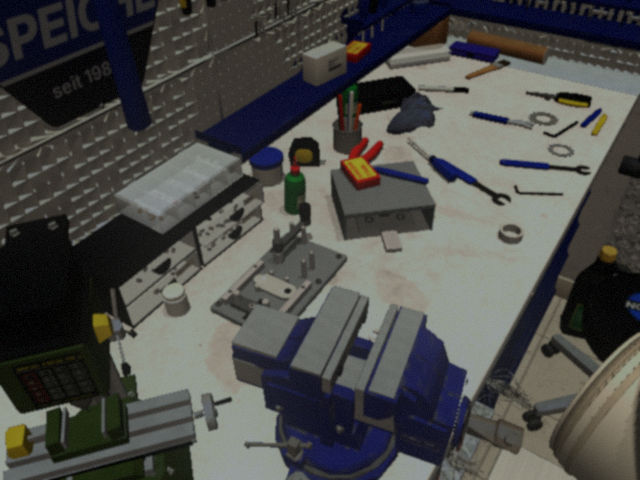

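View pics/top0.png

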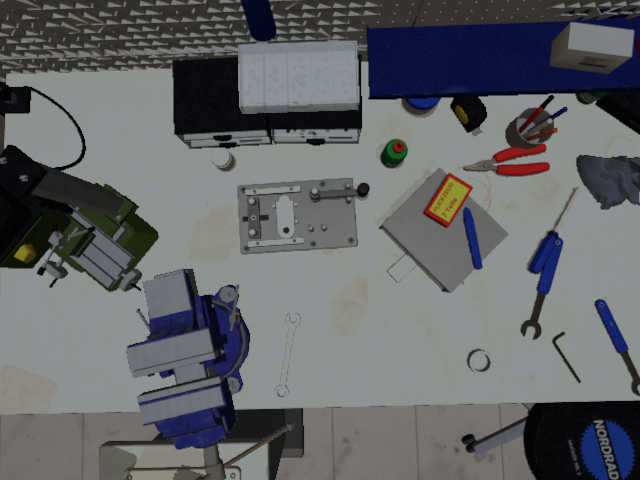

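The top view shows the jig at about (298,215) with its +x to image left (world +y), knob at (364,188), and the riser at about (445,230). The tongue sticks out lower left at (400,270), and the bottle (395,152) and pot (222,158) are clear. Next I'll refine the poses.

```bash
cat > fit.py <<'E'
from h import *
from scipy.optimize import least_squares
np.set_printoptions(precision=3,suppress=True)
def proj(c,P):
    p=env.camera_params(c);T=np.array(p["pose"])
    q=T[:3,:3].T@(np.asarray(P)-T[:3,3])
    return np.array([p["cx"]+p["fx"]*q[0]/-q[2],p["cy"]-p["fy"]*q[1]/-q[2]])
def w(pose,P):
    x,y,a=pose;c,s=np.cos(a),np.sin(a)
    return np.array([x+c*P[0]-s*P[1],y+s*P[0]+c*P[1],P[2]])
def obs(items,n=3,conf=.5):
    o=[]
    for k in range(n):
        for c in("scene","top"):
            env.camera(c)
            for name,P in items.items():
                r=env.pinpoint(c,name)
                if r and r[0]["confidence"]>conf: o.append((c,name,P,np.array(r[0]["xy"])))
    return o
def fit(o,x0):
    f=lambda v:np.concatenate([proj(c,w(v,P))-xy for c,_,P,xy in o])
    r=least_squares(f,x0,loss="soft_l1",f_scale=1.);return r.x,r.fun if 0 else [(c,n,*(proj(c,w(r.x,P))-xy)) for c,n,P,xy in o]
E
python3 - <<'E'
from fit import *
J={"jig_base":(0,0,0),"keeper_knob":(-168,-32,81),"pin_slot":(37,0,26),"lock_notch":(-80,30,53)}
o=obs(J); v,res=fit(o,[566,-179,1.65]); print("jig",v)
for r in res: print(r[0],r[1],np.round(r[2:],1))
for cam in("scene","top"):
    v2,_=fit([q for q in o if q[0]==cam],v); print(cam,v2)
# sheet: slab outline of base from trace, top
img=env.camera("top")
for n,z,pc in(("jig_base",12,0),("riser",64,0),("plate_tongue",10,0)):
    t=env.trace("top",n)
    if t:
        m=t[0]["mask"].astype(np.uint8);c=max(cv2.findContours(m,0,2)[0],key=cv2.contourArea)
        W=np.array([at_z("top",q[0],z)[:2] for q in c],np.float32);print(n,t[0]["confidence"],cv2.minAreaRect(W))
K={"riser":(0,0,0)}
o=obs({"riser":(0,0,0),"plate_tongue":(0,0,5)},4)
for n in("riser","plate_tongue"):
    q=[(c,nn,P,xy) for c,nn,P,xy in o if nn==n]
    for c in("scene","top"):
        print(n,c,*[np.round(at_z(c,x[3],0 if n=="riser" else 5)[:2],1) for x in q if x[0]==c])
a=cv2.resize(img[165:265,230:380],None,fx=5,fy=5,interpolation=cv2.INTER_CUBIC)
cv2.imwrite("pics/jig.png",a)
E
```

```text
jig [ 572.105 -183.376    1.624]
scene jig_base [-0.1  2. ]
scene keeper_knob [-1.3 -2.2]
scene pin_slot [-3.3  3.1]
scene lock_notch [-1.5  0.3]
top jig_base [ 2.3 -0.8]
top keeper_knob [0.5 0.6]
top pin_slot [ 2.7 -0.4]
scene jig_base [ 1.5 -2. ]
scene keeper_knob [-1.9 -0.3]
scene pin_slot [-1.1  4.2]
scene lock_notch [0.4 0.6]
top jig_base [1.5 0.6]
top keeper_knob [1.  4.2]
top pin_slot [0.6 2.6]
top lock_notch [-2.4 -1.3]
scene jig_base [ 1.3 -0.7]
scene keeper_knob [ 47.7 -97.3]
scene pin_slot [-3.5  3.4]
scene lock_notch [-3.5  1.7]
top jig_base [1.9 0.9]
top keeper_knob [-0.3 -0.1]
top pin_slot [1.5 1.1]
top lock_notch [-2.4 -1. ]
scene [ 572.468 -185.953    1.617]
top [ 572.959 -181.703    1.621]
jig_base 0.85 ((573.4501953125, -240.11572265625), (137.30735778808594, 256.7856140136719), 2.129650354385376)
riser 0.61 ((532.8591918945312, -493.30035400390625), (173.8985595703125, 156.07289123535156), 42.89531326293945)
plate_tongue 0.58 ((468.92547607421875, -424.07830810546875), (27.57627296447754, 52.457969665527344), 40.137535095214844)
riser scene [ 540.4 -498.9] [ 540.6 -489.8] [ 537.6 -492.2] [ 541.2 -498.4]
riser top [ 528.2 -495.5] [ 530.  -495.6] [ 532. -498.] [ 529.8 -494.7]
plate_tongue scene [ 464.7 -426.3] [ 467.7 -424.8] [ 469.3 -420.3] [ 469.7 -430. ]
plate_tongue top [ 470.8 -420.4] [ 464.5 -420.7] [ 464.8 -423.2] [ 465.7 -423.4]
```

View pics/jig.png

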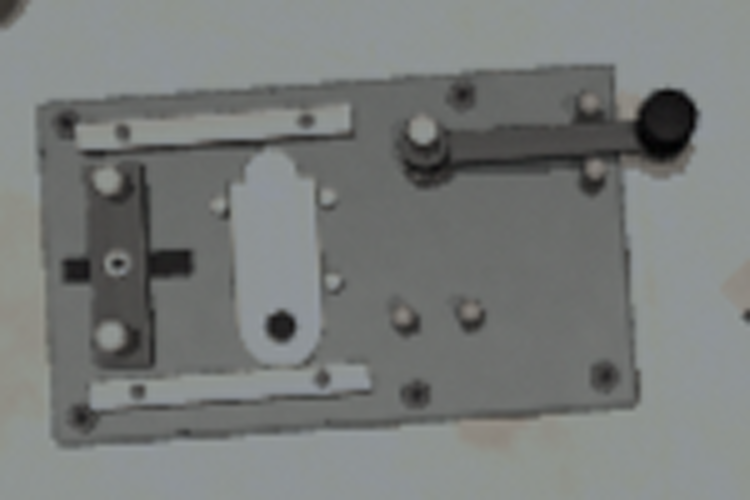

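The crop shows clear features: slab corners (37,104), (613,66), (637,403), the lock posts (405,314) and (470,311), the hinge top (422,130), the knob (667,115), and pin tips (110,181) and (113,336). I'll fit the base and pin offset from these, then crop the scene view the same way.

```bash
cat > p3.py <<'E'
from fit import *
F=[((37,104),(70,-67,12)),((613,66),(-155,-67,12)),((638,404),(-155,67,12)),((405,314),(-67.5,30,53)),((470,311),(-92.5,30,53)),((590,103),(-142,-44.5,53)),((595,168),(-142,-19.5,53)),((422,130),(-80,-32,87)),((667,114),(-168,-32,81))]
px=lambda u:(np.array(u)+.5)/5-.5+np.array([230,165])
o=[("top",str(P),P,px(u)) for u,P in F]
if __name__=="__main__":
    v,res=fit(o,[572,-183,1.62]);print(v)
    for r in res: print(r[1],np.round(r[2:],2))
    for u,z in(((109,180),40),((113,335),52)):
        W=at_z("top",px(u),z)[:2]-v[:2];c,s=np.cos(v[2]),np.sin(v[2]);print("pin",c*W[0]+s*W[1],-s*W[0]+c*W[1])
    img=env.camera("scene")
    cv2.imwrite("pics/jigs.png",cv2.resize(img[190:330,200:360],None,fx=5,fy=5,interpolation=cv2.INTER_CUBIC)[:600])
    img=env.camera("top")
    a=cv2.resize(img[160:300,375:515],None,fx=4,fy=4,interpolation=cv2.INTER_CUBIC)
    cv2.imwrite("pics/ris.png",a)
E
python3 p3.py; python3 -c "
import cv2;a=cv2.imread('pics/jigs.png');print(a.shape)"
```

```text
[ 571.388 -183.723    1.614]
(70, -67, 12) [-0.42 -0.15]
(-155, -67, 12) [ 0.27 -0.93]
(-155, 67, 12) [0.6  0.53]
(-67.5, 30, 53) [-0.62  0.37]
(-92.5, 30, 53) [-0.    0.01]
(-142, -44.5, 53) [-0.06 -0.39]
(-142, -19.5, 53) [-0.05 -0.01]
(-80, -32, 87) [-0.03  0.04]
(-168, -32, 81) [0.29 0.29]
pin 38.86822313981466 -30.17969340595888
pin 38.91998748216952 29.381280490107855
(600, 800, 3)
```

View pics/jigs.png

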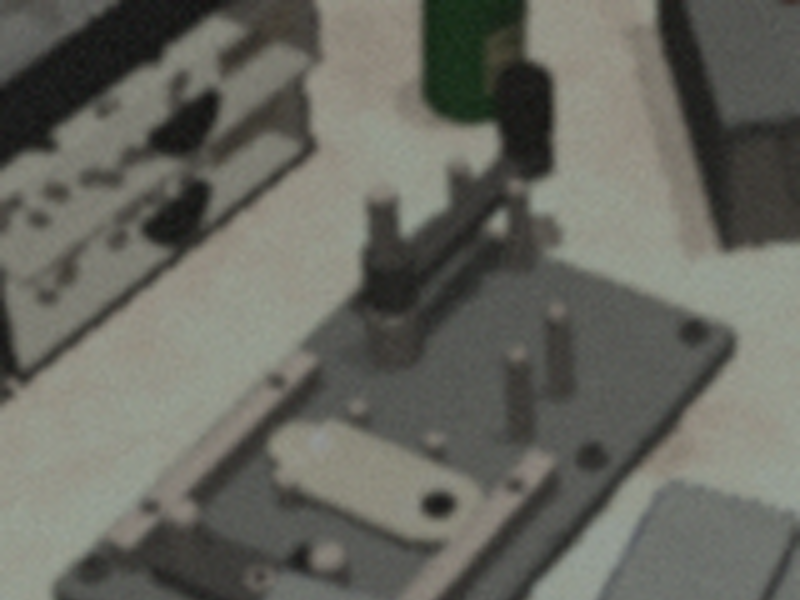

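View pics/ris.png

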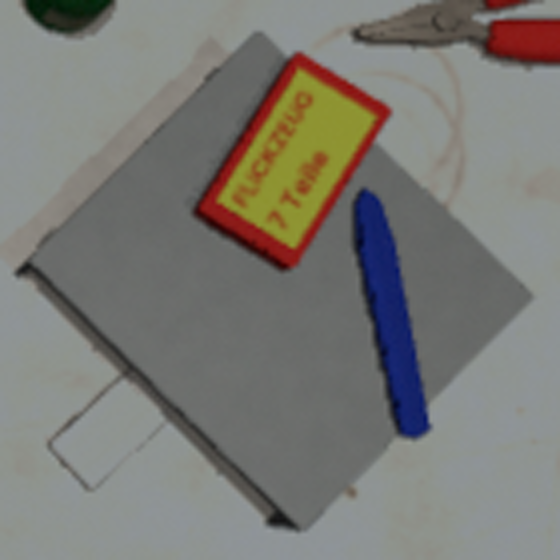

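Scene view: lock posts (518,353) and (558,310), hinge (382,192), pins (327,553) and (178,512). Riser view: tongue end corners (48,445) and (91,490), roof corners (22,265), (300,528), (533,295) and (260,32).

```bash
cat > p4.py <<'E'
from p3 import *
ps=lambda u:(np.array(u)+.5)/5-.5+np.array([200,190])
F2=[((518,353),(-67.5,30,53)),((558,310),(-92.5,30,53)),((458,167),(-142,-44.5,53)),((518,185),(-142,-19.5,53)),((382,192),(-80,-32,87)),((525,73),(-168,-32,81)),((735,335),(-155,67,12))]
o2=[("scene",str(P),P,ps(u)) for u,P in F2]
v,res=fit(o2,[572,-183,1.62]);print("scene",v)
for r in res: print(r[1],np.round(r[2:],2))
def pin(v,cam,xy,z):
    W=at_z(cam,xy,z)[:2]-v[:2];c,s=np.cos(v[2]),np.sin(v[2]);print("pin",c*W[0]+s*W[1],-s*W[0]+c*W[1])
pin(v,"scene",ps((178,512)),40);pin(v,"scene",ps((327,553)),52)
v,_=fit(o+o2,[572,-183,1.62]);print("both",v)
pr=lambda u:(np.array(u)+.5)/4-.5+np.array([375,160])
c=[at_z("top",pr(u),64)[:2] for u in((22,265),(300,528),(533,295),(260,32))]
for i in range(4): d=c[(i+1)%4]-c[i];print(c[i],np.linalg.norm(d),np.degrees(np.arctan2(d[1],d[0])))
print("centre",np.mean(c,0))
t=[at_z("top",pr(u),10)[:2] for u in((48,445),(91,490),(165,422),(128,372))]
for i in range(4): d=t[(i+1)%4]-t[i];print(t[i],np.linalg.norm(d),np.degrees(np.arctan2(d[1],d[0])))
E
python3 p4.py; python3 - <<'E'
from h import *
q=env.read_state()["qpos"]
for x,y,z,yaw in((466,-422,150,-0.82),(572,-183,200,1.61),(572,-183,200,1.61-np.pi),(420,-375,200,-.82),(420,-375,200,-.82+np.pi)):
    print(x,y,yaw,env.ik([x,y,z],down(yaw)))
E
```

```text
scene [ 572.606 -183.084    1.603]
(-67.5, 30, 53) [-0.37  0.06]
(-92.5, 30, 53) [-0.26  0.14]
(-142, -44.5, 53) [ 0.38 -0.81]
(-142, -19.5, 53) [-0.22  0.03]
(-80, -32, 87) [-0.22  0.65]
(-168, -32, 81) [-0.07  0.41]
(-155, 67, 12) [ 1.3  -0.78]
pin 40.497305380986816 -30.443793623964694
pin 38.63832993281413 29.68399238160623
both [ 571.703 -183.494    1.611]
[ 543.08  -379.474] 169.52911428516404 -135.50909641337114
[ 422.145 -498.28 ] 148.6826035459913 -47.22714723669704
[ 523.114 -607.42 ] 169.32544330226614 43.2055532456453
[ 646.536 -491.497] 152.48659704055356 132.72314564399665
centre [ 533.719 -494.168]
[ 462.296 -394.691] 29.236074272795257 -138.18209178467302
[ 440.508 -414.185] 47.91541470122182 -49.36042266964355
[ 471.715 -450.544] 29.308587112602876 34.264926420351024
[ 495.937 -434.043] 51.77084626526719 130.5261212828317
466 -422 -0.82 [-7.54818749e-01  5.14526311e-01  1.67093428e+00 -4.44089210e-16
  9.56132063e-01  1.63597758e+00]
572 -183 1.61 [-0.32945563  0.41397824  1.70351879  0.          1.02409562 -0.3686593 ]
572 -183 -1.531592653589793 None
420 -375 -0.82 [-7.49991201e-01  3.60990280e-01  1.78705604e+00 -4.44089210e-16
  9.93546337e-01  1.64080513e+00]
420 -375 2.3215926535897933 [-0.7499912   0.36099028  1.78705604  0.          0.99354634 -1.50078753]
```

Both views agree within about 1 mm: base at (571.7, -183.5), yaw 1.611, pins at base x of about 39. The tongue middle is near (466,-421), plate yaw about -0.847. Next I'll swing round and pull.

```bash
python3 - <<'E'
from h import *
np.set_printoptions(precision=3,suppress=True)
print(env.read_state()["time_s"])
yaw=-0.847; d=np.array([np.cos(yaw),np.sin(yaw)])
o0=env.read_state()["orientation"]
env.reach([135,400,430],o0)
q=env.read_state()["qpos"]; 
qt=env.ik([300,-272,400],down(yaw)); print(q,qt)
env.move_joints(qt)
end=np.array([451.4,-404.4]); g=end+d*18
env.reach([*g,110],down(yaw))
print(env.read_state()["time_s"])
env.set_gripper(60)
hit=env.move_l([*g,3],rate=100,f_stop=12); s=env.read_state(); print(hit,s["tool_pos"],s["force"])
env.set_gripper(0); s=env.read_state(); print(s["width"],s["grip_force"],s["tool_pos"],s["force"],s["time_s"])
cv2.imwrite("pics/grip.png",env.camera("top")[130:430,300:560])
E
```

```text
4.1
[ 1.217 -0.088  1.778 -0.     1.453 -0.029] [-0.766 -0.104  1.854 -0.     1.391  1.652]
9.0333
False [ 463.789 -418.285    3.694] [ 0.161 -0.842  0.498]
29.646699329051728 29.991713762283325 [ 463.409 -417.913    3.218] [-0.008  0.056  3.361] 11.4583
```

The grip is 29.6 mm wide, which matches the tongue. Now pull.

```bash
python3 - <<'E'
from h import *
np.set_printoptions(precision=3,suppress=True)
yaw=-0.83; d=np.array([np.cos(yaw),np.sin(yaw)])
p=env.read_state()["tool_pos"]
print(env.move_l([*(p[:2]-145*d),p[2]],rate=80,f_stop=25)); s=env.read_state(); print(s["tool_pos"],s["force"],s["width"])
env.set_gripper(60); p=env.read_state()["tool_pos"]; env.move_l([*p[:2],110],rate=150)
env.reach([p[0]-40,p[1]-70,330],env.read_state()["orientation"])
for k in range(2):
  for c in("scene","top"):
    im=env.camera(c)
    for n in("plate_handle","plate_tongue","bush_plate"):
        r=env.pinpoint(c,n); z={"plate_handle":39,"plate_tongue":5,"bush_plate":0}[n]
        for q in r[:2]: print(c,n,np.round(q["xy"],1),round(q["confidence"],2),at_z(c,q["xy"],z))
    if c=="top": cv2.imwrite("pics/out.png",cv2.resize(im[215:345,340:500],None,fx=4,fy=4,interpolation=cv2.INTER_CUBIC))
print(env.read_state()["time_s"])
E
```

```text
False
[ 365.547 -310.856    3.18 ] [1.736 0.067 0.938] 29.821894293961076
scene plate_handle [402.6 245.6] 0.84 [ 428.179 -389.547   39.   ]
scene plate_handle [412.3 299.7] 0.38 [ 354.166 -282.487   39.   ]
scene plate_tongue [411.8 297.7] 0.68 [ 369.363 -316.223    5.   ]
scene bush_plate [400.7 259.3] 0.77 [ 431.966 -395.141    0.   ]
top plate_handle [384.6 287.9] 0.6 [ 431.034 -386.187   39.   ]
top plate_tongue [345.  319.9] 0.89 [ 371.77  -312.966    5.   ]
top bush_plate [379.1 290.6] 0.73 [ 425.126 -380.092    0.   ]
top bush_plate [318.1 228.2] 0.73 [ 548.444 -266.482    0.   ]
scene plate_handle [401.7 248.9] 0.83 [ 425.386 -380.939   39.   ]
scene plate_handle [400.5 261.4] 0.71 [ 411.972 -351.371   39.   ]
scene plate_tongue [412.2 296.7] 0.94 [ 369.858 -318.638    5.   ]
scene bush_plate [401.6 264.6] 0.9 [ 423.981 -383.578    0.   ]
top plate_tongue [344.7 321.3] 0.84 [ 369.162 -312.315    5.   ]
top bush_plate [388.2 153.7] 0.66 [ 691.503 -407.948    0.   ]
top bush_plate [381.8 290.4] 0.64 [ 425.373 -385.263    0.   ]
16.7167
```

View pics/out.png

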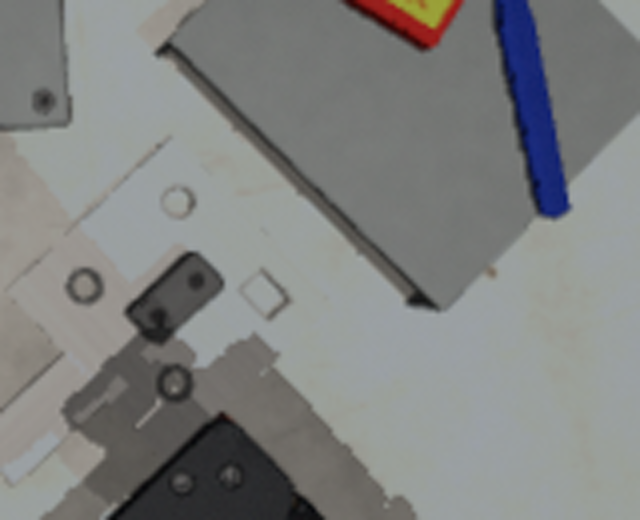

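The plate is out: handle at crop (174,296), round hole (178,201), slot (265,293), bushes (85,286) and (174,382). I'll fit its pose, then grasp the handle.

```bash
python3 - <<'E'
from fit import *
pr=lambda u:(np.array(u)+.5)/4-.5+np.array([340,215])
o=[("top",n,P,pr(u)) for n,u,P in(("round",(178,201),(34,30,10)),("slot",(265,293),(34,-30,10)),("b1",(85,286),(-26,31,10)),("b2",(174,382),(-26,-31,10)),("h",(174,296),(0,0,39)))]
v,res=fit(o,[428,-384,-.84]);print(v)
for r in res: print(r[1],np.round(r[2:],2))
x,y,a=v
x,y=.6*np.array([x,y])+.4*np.array([429.8,-383.6])
env.set_gripper(60)
env.reach([x,y,120],down(a))
hit=env.move_l([x,y,14],rate=120,f_stop=12); s=env.read_state(); print(hit,s["tool_pos"],s["force"])
env.set_gripper(0); s=env.read_state(); print(s["width"],s["grip_force"],s["tool_pos"],s["force"],s["wrist_torque"],s["time_s"])
E
```

```text
[ 429.146 -384.339   -0.849]
round [-0.2  -0.17]
slot [-0.05  0.08]
b1 [-0.28 -0.24]
b2 [ 0.05 -0.02]
h [0.51 0.34]
False [ 429.842 -384.484   14.719] [ 0.121 -0.917 -0.272]
21.92007843715759 29.99661147594452 [ 429.477 -384.074   14.101] [-0.445 -0.473  1.418] [ 0.068  0.18  -0.149] 19.575
```

```bash
cat > st.py <<'E'
from fit import *
B=np.array([571.7,-183.5,1.611]); H=14.1
def W(bx,by,z): return w(B,(bx,by,z+H))
def base(p):
    d=p[:2]-B[:2];c,s=np.cos(B[2]),np.sin(B[2]);return np.array([c*d[0]+s*d[1],-s*d[0]+c*d[1],p[2]-H])
def rep(m=""):
    s=env.read_state();print(m,base(s["tool_pos"]),"F",s["force"],"M",s["wrist_torque"],"w",round(s["width"],2),"t",round(s["time_s"],2));return s
E
python3 - <<'E'
from st import *
p=env.read_state()["tool_pos"]
env.move_l([p[0],p[1],170],rate=150); rep("lift")
env.reach(W(5,0,150),down(B[2])); rep("over")
env.move_l(W(5,0,60),rate=120); rep("60")
h=env.move_l(W(5,0,46),rate=25,f_stop=6); rep(h)
cv2.imwrite("pics/ins.png",cv2.resize(env.camera("scene")[180:330,190:380],None,fx=4,fy=4,interpolation=cv2.INTER_CUBIC))
E
```

```text
lift [-194.074  150.784  154.813] F [ 0.007  0.3   -6.937] M [ 0.037  0.057 -0.003] w 21.92 t 20.77
over [  4.748   0.304 149.721] F [-0.822 -0.236 -6.46 ] M [0.003 0.017 0.01 ] w 21.85 t 22.53
60 [ 4.729 -0.591 60.611] F [-0.065  0.488 -6.497] M [ 0.009 -0.002  0.006] w 22.1 t 23.43
False [ 5.389 -0.587 45.883] F [ 3.577  4.429 -6.802] M [ 0.745 -0.692 -0.221] w 21.59 t 24.14
```

View pics/ins.png

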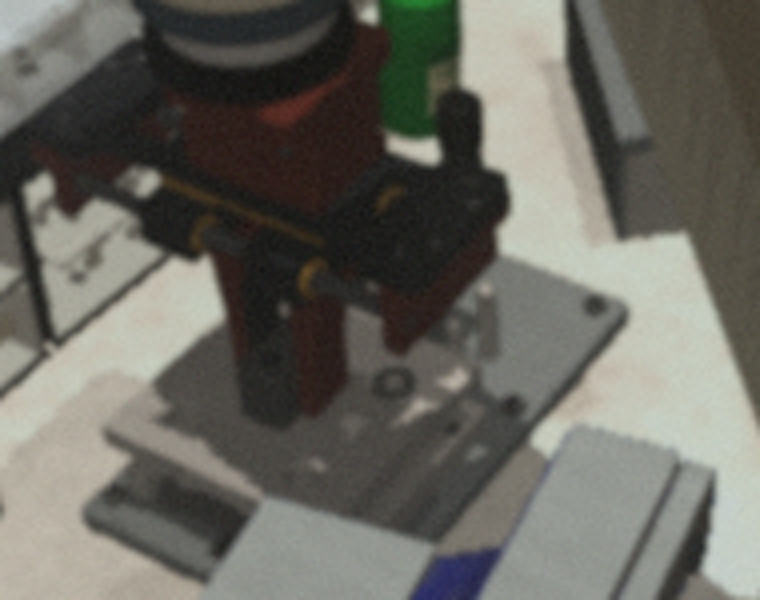

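The plate is at z = 45.9, below the tall pin's tip (52), with a side force of about 5 N. So the pin is in the round hole. I'll relieve the side force and go on down.

```bash
python3 - <<'E'
from st import *
x,y=5.8,-.9
for k in range(4):
    env.move_l(W(x,y,45),rate=30); s=rep(f"{x:.1f} {y:.1f}")
    f=s["force"]; fx,fy=f[1],-f[0]
    if abs(fx)<2 and abs(fy)<2: break
    x+=np.clip(.12*fx,-.8,.8); y+=np.clip(.12*fy,-.8,.8)
h=env.move_l(W(x,y,35),rate=20,f_stop=10); rep(h)
E
```

```text
5.8 -0.9 [ 5.819 -0.645 44.727] F [ 1.916  0.792 -7.98 ] M [ 0.184 -0.166 -0.032] w 21.82 t 24.44
False [ 5.824 -0.784 34.832] F [ 1.42   0.901 -7.368] M [ 0.174 -0.067 -0.044] w 21.88 t 25.09
```

```bash
python3 - <<'E'
from st import *
h=env.move_l(W(5.9,-1,24.5),rate=20,f_stop=9); s=rep(h)
env.set_gripper(50); env.hold(.2); s=rep("open")
p=s["tool_pos"]; env.move_l([*p[:2],p[2]+100],rate=150); rep()
E
```

```text
True [ 6.108 -0.922 25.904] F [0.72  0.961 4.825] M [-0.209 -0.017  0.011] w 21.96 t 25.56
open [ 6.685  0.468 24.783] F [ 0.376 -0.228  0.465] M [-0.13   0.116 -0.02 ] w 50.05 t 26.39
 [  6.903   1.003 124.191] F [0.949 0.666 0.162] M [-0.069  0.078 -0.088] w 49.83 t 27.21
```

The plate is seated (underside at 25.9) and released. Next is the keeper: grip the knob, lift, swing round the hinge with the tool turning along, and lower.

```bash
cat >> st.py <<'E'
def K(th,z): # knob at swing th
    a=np.pi-th; return w(B,(-80+88*np.cos(a),-32.6+88*np.sin(a),z))
def Y(th): return down(2.506-th)
E
python3 - <<'E'
from st import *
env.reach(K(0,170),Y(0)); 
h=env.move_l(K(0,61),rate=110,f_stop=10); s=rep(h)
if not h:
    env.set_gripper(0); s=rep("grip")
    env.move_l(K(0,85),rate=60,f_stop=30); s=rep("lift")
cv2.imwrite("pics/knob.png",cv2.resize(env.camera("scene")[180:300,240:400],None,fx=4,fy=4,interpolation=cv2.INTER_CUBIC))
E
```

```text
False [-168.372  -33.159   47.764] F [-0.034  0.081  0.479] M [-0.042 -0.006 -0.009] w 50.2 t 29.38
grip [-167.97   -32.721   47.117] F [-1.462  0.52   1.891] M [ 0.127 -0.001  0.027] w 21.18 t 29.95
lift [-167.823  -32.631   71.225] F [ 0.856  1.821 -2.023] M [ 0.266 -0.119  0.041] w 21.07 t 30.5
```

View pics/knob.png

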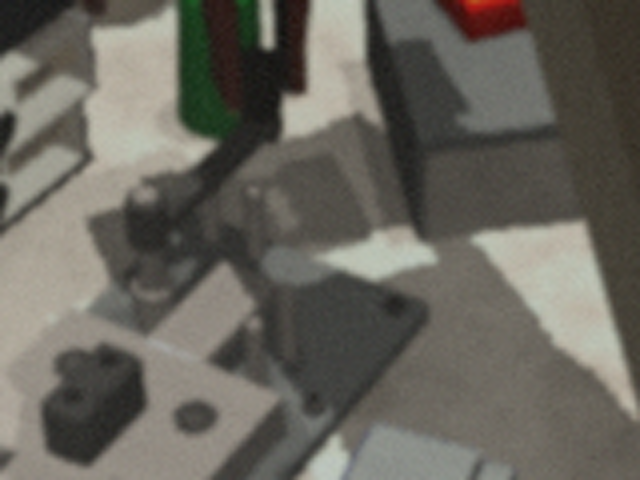

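The lever is lifted clear of its posts (bar at about (215,150), held by the knob at (260,120)), with 2 N of weight on the tool. The plate sits flush at lower left. Now swing.

```bash
python3 - <<'E'
from st import *
for th in np.linspace(0,np.pi/2,10)[1:]:
    h=env.move_l(K(th,85),rot=Y(th),rate=60,f_stop=25); s=rep(f"{th:.2f} {h}")
    if h: break
else:
    h=env.move_l(K(np.pi/2,60.5),rate=40,f_stop=9); rep(f"down {h}")
E
```

```text
0.17 False [-166.474  -17.317   70.665] F [-0.778  2.634 -2.663] M [ 0.498 -0.093 -0.033] w 20.66 t 30.96
0.35 False [-162.626   -2.95    70.933] F [ 1.173  3.571 -2.306] M [ 0.603 -0.088 -0.004] w 20.91 t 31.37
0.52 False [-156.306   10.778   71.053] F [ 2.164  4.22  -2.545] M [ 0.646 -0.212  0.072] w 20.93 t 31.77
0.70 False [-147.645   23.297   71.104] F [ 2.272  4.577 -1.829] M [ 0.762 -0.214  0.122] w 20.52 t 32.18
0.87 False [-136.847   34.176   71.118] F [ 2.379  4.078 -3.201] M [ 0.705 -0.354  0.067] w 20.74 t 32.59
1.05 False [-124.376   43.027   71.133] F [ 1.5    4.114 -2.494] M [ 0.571 -0.352  0.179] w 21.17 t 33.0
1.22 False [-110.539   49.582   71.113] F [ 3.38   3.482 -2.58 ] M [ 0.466 -0.43   0.124] w 20.48 t 33.41
1.40 False [-95.713  53.641  71.079] F [ 3.012  3.039 -3.313] M [ 0.422 -0.44   0.128] w 20.87 t 33.82
1.57 False [-80.462  55.08   71.014] F [ 2.815  2.628 -3.959] M [ 0.342 -0.423  0.163] w 20.95 t 34.23
down True [-80.109  55.555  46.359] F [-0.876  1.902  8.411] M [0.209 0.128 0.12 ] w 20.63 t 34.85
```

It reached the parked height (46.4 against 47.1 at the grip), so it is home. Release, retreat and check.

```bash
python3 - <<'E'
from st import *
env.set_gripper(45); s=rep("open"); p=s["tool_pos"]
env.move_l([*p[:2],p[2]+130],rate=150)
env.reach([360,-330,330],env.read_state()["orientation"]); rep()
a=env.camera("scene")[190:330,200:360]; b=env.camera("top")[165:265,230:380]
r=lambda i:cv2.resize(i,(400,400*i.shape[0]//i.shape[1]),interpolation=cv2.INTER_CUBIC)
a,b=r(a),r(b); c=np.zeros((max(len(a),len(b)),800,3),np.uint8); c[:len(a),:400]=a; c[:len(b),400:]=b
cv2.imwrite("pics/end.png",c)
for n,z in(("keeper_knob",81),):
    for cam in("scene","top"):
        for q in env.pinpoint(cam,n)[:1]: print(cam,q["confidence"],base(at_z(cam,q["xy"],z)))
E
```

```text
open [-79.633  55.424  45.772] F [ 0.304 -0.416 -0.214] M [-0.027  0.06   0.012] w 45.0 t 35.43
 [-137.541  217.179  314.901] F [ 0.271 -0.442  0.248] M [-0.08   0.11   0.032] w 44.74 t 37.34
scene 0.97 [-83.464  57.504  66.9  ]
top 0.77 [-76.44   51.777  66.9  ]
```

View pics/end.png

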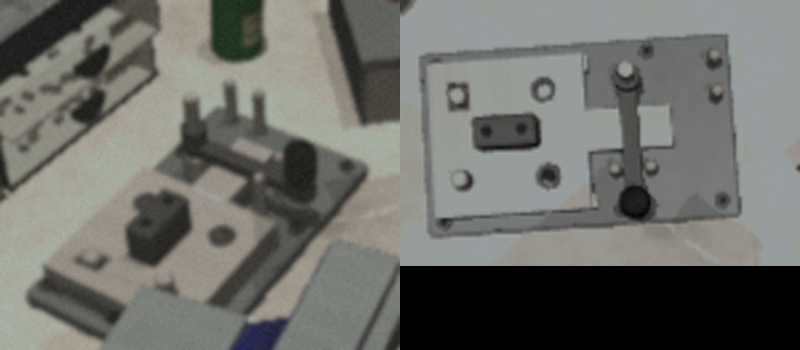

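The plate is flush over both pins. The lever lies across the tongue between the lock posts (615,168) and (651,167), with the knob at (635,203).

```bash
python3 -c "
from station import env
print(env.sign_off())"
```

```text
the job is handed in; nothing more can be done
None
```

The job is handed in at about 38 s: the bush plate is flush over both pins, the keeper is down in the lock notch across the tongue, and the gripper kept clear of the bottle and pot; sign-off gave no verdict.

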